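Take the charged pack off the dock and put it away in the drill case

TASK

The battery pack in the charging dock is full: squeeze in the sprung catches on its two sides, lift it straight out without forcing it, and stand it stem down in the one empty cup of the open drill case, turned the same way as the spare pack there. Set it down rather than letting it fall, let go, and leave the spare and the other things on the bench where they are.

Things in the scene. Friction and masses are not known exactly. Their poses are not given: they have to be found in the camera images.
- pack_mid (a point): the black battery pack seated stem down in the dock, 89 mm tall, 0.22 kg. Point on its upright axis at the mid height of its two catches: 70 mm above the stem's end, 19 mm below the top. z up, x along its long side. Upper part (foot): block 70 (x) by 46 (y) by 44 mm, resting on the dock's top face, which lies 25 mm below this point. Stem below it: 38 (x) by 34 (y) by 45 mm
- catch_l_face (a point): middle of the outer face of the pale ribbed catch on the pack's +y side: 26 mm wide (x), 24 mm tall, 7 mm proud of the foot. The two catches' faces are 60 mm apart when free, 48 mm when both are fully pressed
- catch_r_face (a point): the same for the like catch on the pack's -y side
- catch_l (a joint): how far the +y catch is pressed, m: 0 free, 0.006 fully in. It moves straight inward, yields at 3.6 N, takes 9 N fully in, and springs back when let go. Its nose hooks under a ledge in the dock; both catches must be pressed more than 0.005 for the pack to lift out
- catch_r (a joint): the same for the -y catch
- dock_pocket (a point): centre of the pocket's mouth in the flat top face of the black charging dock, 76 mm above the bench. Dock 110 (x) by 96 mm, screwed to a 215 by 150 mm plywood board with a white socket box on its +x side, 52 mm tall, its plug and lead up to 80 mm; it cannot move. The pocket goes 49 mm straight down, with 1.5 mm play round the stem. Axes as the seated pack's
- case: the open drill case, fixed: shell 360 (x) by 280 (y) mm, rim 51 mm above the bench, origin at the middle of its underside. Its open lid stands along its +y side, 320 mm high. A trough on its -y side, centred 86 mm from the origin, holds three like cups in a row along x, 95 mm apart; a drill lies in the rest, up to 60 mm above the bench
- cup_a_floor (a point): centre of the inner floor, 9 mm above the bench, of the EMPTY square cup in the case: 58 by 58 mm inside, walls 4 mm thick rising 42 mm above this floor; x and y along the case's. A pack stands in it on its stem's end, its foot 3 mm above the cup's rim. It may be any of the three cups
- cup_b_floor (a point): the same for the cup that holds the spare pack
- cup_c_floor (a point): the same for the cup that holds the bit block
- spare_mid (a point): bystander: spare pack of the same shape standing in its cup in the case, its long side along the case's x axis; point 70 mm above the end of its stem
- bit_block_mid (a point): bystander: grey block 44 x 44 x 52 mm with screwdriver bits standing in it (68 mm tall with them), in the third cup; its centre
- tray_mid (a point): bystander: open steel tray of screws, 200 (x) by 140 (y) by 45 mm, loose; its centre
- jar_mid (a point): bystander: glass screw jar, 72 mm across, 95 mm tall; its centre
- glue_mid (a point): bystander: white glue bottle, 56 mm across, 170 mm tall; its centre
- driver_grip (a point): bystander: screwdriver lying on the bench, 200 mm long; a point on its wooden handle
- tape_mid (a point): bystander: grey tape measure, 65 x 36 x 62 mm; its centre
- pack_foot (a point): centre of the end of the pack's stem, its lowest face; 70 mm straight below pack_mid
There are look-alikes about, which are no part of the job. What is shaped like the part that bears pack_mid but turquoise is not meant.

How it is judged:
By the outcome, as a careful person would: the job done as asked, in the order asked, and still so for the second after the job is handed in, with the robot touching nothing.
It also fails if it takes over 38 s, if anything falls off the work surface, if the arm or the gripper's body presses on something with over 40 N, if the wrist force passes 120 N, or if a joint passes its speed limit or range.

ROBOT

A 6-joint arm with a two-finger parallel gripper is mounted at the origin on the work surface. World frame = base frame: x ahead of the robot, y to its left, z up, the work surface at z = 0. Lengths are in m, angles in rad, forces in N, time in s.
With the tool pointing down it reaches from about 0.275 to 0.775 m from the base axis. Payload 14.6 kg.
Tool frame: the origin (TCP) lies midway between the tips of the shut fingers; the grasp point (between the pads) lies 19 mm behind it; z points along the fingers, y is the direction in which the jaws open and shut (so a half turn about z gives the same grasp; the last joint's range is limited). The gripper opens to 85 mm and grips with 20 to 120 N. Pads are 22 mm wide; open, the fingers measure 114 mm over their backs; the gripper's body (76 mm by 85 mm) begins 54 mm behind the grasp point. The pads swing forward as they close: fully open they stand 13 mm farther back than shut.
Start: joints at [1.075, 0.263, -0.048, 1.259, 0, 1.415], TCP at [0.175, 0.495, 0.231] pointing down, gripper open.
Joint ranges: [-2.65, 2.65], [-0.89, 1.7], [-1.18, 1.37], [-2.13, 2.11], [-1.35, 1.29], [-3.14, 3.14]. Speed limits (rad/s): [1.89, 1.89, 2.57, 2.79, 3.14, 3.14].

INTERFACE

Orientations are given as a rotation vector (axis times angle).
In Python, from bench import manip gives the robot as it stands.
- The arm moves only by the tool drive_tool, never from a script. Its argument "targets" is text: rows parted by semicolons, each of 4 numbers parted by spaces: the shift along the world's x, y, z each as a share of 500 mm, from -1 to 1, then the turn about the world's z as a share of 60 degrees, from -1 to 1. A call has 1 to 10 rows; each row is the pose to reach, as a shift and turn from the pose measured when the call began; what a row does not reach only later rows make up. A row lasts 1/12 s, in which the tool goes at most 41.7 mm and 7.16 degrees, less where a joint would pass 70% of its speed; a pose out of reach is approached as far as the arm can. A call with a number of a shift or a turn outside -1 to 1 is refused whole. A call with a gripper value outside its range is refused whole. "claw" is the gripper command: -1 is shut, 1 is fully open, values between are in proportion, set as the call begins (left out, the last holds). The fingers move at their own pace and stop on an object; "force" is the grip in N (left out, the last holds). Time passes only in rows, so rows that repeat a pose let the fingers close. It gives the time, the measured TCP pose, the force and the opening at its end, in the units of the state.
- manip.get_obs(): the state, without advancing time (a new reading comes with each control period).
- manip.snapshot(name): name is "scene" or "top" or "wrist"; returns a dict with "pixels" (420x560x3 uint8, red, green, blue), "intrinsics" (3x3 intrinsics, pixels), "view" (4x4, takes a point from world to camera coordinates); the wrist camera has in their place "mount" (4x4, takes a point from camera to tool coordinates, whose origin is the TCP and whose axes are the flange's). Camera axes: x right, y down, z forward; pixel columns grow to the right and rows downward; lengths in m; the calibration is good to about 2 mm. A picture is of the moment at which its call begins: read the wrist's pose just before it. There is no depth.
- manip.job_done(): hands the job in, once; it reports no verdict.
The state is a dict: "clock": time; "qpos": joint angles; "joint_vel": joint speeds; "tau": joint torques, N m; "eef_pos": TCP position; "tool_rot": TCP orientation; "ft_force": force on the tool from outside, world axes, zero at the start; "moment": the same for the moment, N m; "gripper_width": opening from 0.0 (shut) to 1.0 (fully open).
Only numpy, scipy, OpenCV 4.12 (cv2) and the standard library are available. Lean on these libraries where they do the work, as an engineer would, in place of code of your own. Each camera call takes 0.05 s, during which the arm holds its last target.

## Working session

There is one attempt and no reset: what is moved stays moved. The work goes in short steps, Python scripts to look and compute and a tool call to move; the robot and the scene stay as the last step left them, time stands still between calls to the robot, and variables do not carry over. Pictures are saved under pics/ and viewed, and the job is handed in when it is done.

Besides the shell and the picture viewer there is one more tool, called in YAML: its name, and indented under it one key for each argument. drive_tool: Moves the arm, as the interface text tells. Shift numbers are shares of 500 mm and turn numbers shares of 60 degrees, none past 1 either way. Its arguments: {"type":"object","properties":{"targets":{"type":"string"},"claw":{"type":"number"},"force":{"type":"number"}},"required":["targets"]}

```bash
ls; mkdir -p pics; cat > h.py <<'E'
import numpy as np,cv2
from bench import manip
def snap(n,f):
    d=manip.snapshot(n); cv2.imwrite('pics/'+f,cv2.cvtColor(d['pixels'],cv2.COLOR_RGB2BGR)); 
    np.savez('pics/'+f[:-4]+'.npz',**{k:np.array(v) for k,v in d.items()}); return d
def ray(d,u,v):
    K=np.array(d['intrinsics']);V=np.array(d['view']);r=np.linalg.inv(K)@[u,v,1]
    R=V[:3,:3];return -R.T@V[:3,3],R.T@r
def onz(d,u,v,z):
    o,r=ray(d,u,v);return o+r*(z-o[2])/r[2]
def proj(d,p):
    V=np.array(d['view']);c=V[:3,:3]@p+V[:3,3];q=np.array(d['intrinsics'])@c;return q[:2]/q[2]
E
python3 - <<'E'
from h import *
print(manip.get_obs())
for n in('scene','top','wrist'):
    d=snap(n,n+'0.png');print(n,{k:np.array(v).round(4).tolist() for k,v in d.items() if k!='pixels'})
E
```

```text
pics
{'clock': 0.0, 'qpos': array([ 1.07471762e+00,  2.63509344e-01, -4.89267828e-02,  1.25939619e+00,
       -4.17541760e-05,  1.41548482e+00]), 'joint_vel': array([-2.94282656e-05,  9.81163940e-04,  1.69145014e-03, -9.13464946e-04,
        2.23426166e-04,  1.18530801e-03]), 'tau': array([ 3.49303875e-03, -6.37624526e+01,  3.84573126e+01,  1.35277430e-02,
        9.61268756e-05, -1.00770345e-05]), 'eef_pos': array([0.17535165, 0.49456237, 0.23083586]), 'tool_rot': array([-5.32640135e-01, -3.09581368e+00,  1.56261140e-03]), 'ft_force': array([0.15921001, 0.03246862, 0.61760498]), 'moment': array([ 0.06377851, -0.02580007,  0.0424664 ]), 'gripper_width': 0.9972820267640999}
scene {'intrinsics': [[519.2105, 0.0, 277.9026], [0.0, 519.2105, 194.0911], [0.0, 0.0, 1.0]], 'view': [[-0.6325, 0.7742, -0.0234, 0.3512], [0.4465, 0.3398, -0.8277, -0.1589], [-0.6329, -0.534, -0.5606, 1.5942], [0.0, 0.0, 0.0, 1.0]]}
top {'intrinsics': [[475.3737, 0.0, 276.369], [0.0, 475.3737, 222.7048], [0.0, 0.0, 1.0]], 'view': [[0.0014, -0.9999, -0.0107, 0.012], [-0.9854, 0.0004, -0.1704, 0.5701], [0.1704, 0.0108, -0.9853, 1.2209], [0.0, 0.0, 0.0, 1.0]]}
wrist {'intrinsics': [[378.0123, 0.0, 278.3123], [0.0, 378.0123, 204.8066], [0.0, 0.0, 1.0]], 'mount': [[-0.0001, -0.948, -0.3182, 0.0821], [1.0, 0.0001, -0.0006, -0.0013], [0.0006, -0.3182, 0.948, -0.1431], [0.0, 0.0, 0.0, 1.0]]}
```

View pics/scene0.png

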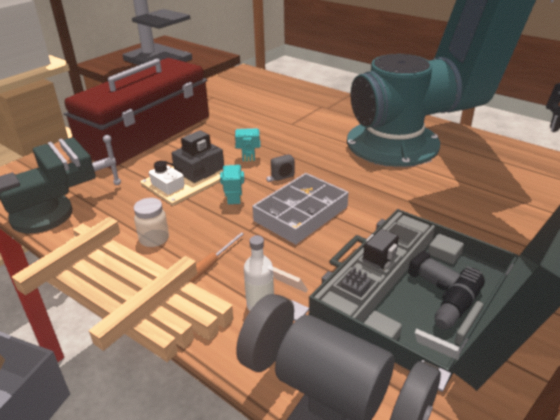

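View pics/top0.png

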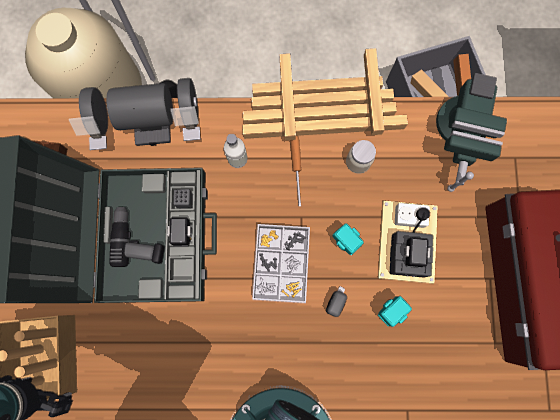

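View pics/wrist0.png

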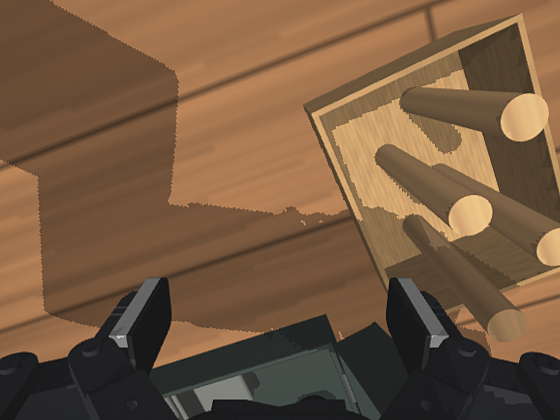

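The top view shows these candidates for the pack:
- Black pack in the dock at about (412,250).
- Spare in the case at (180,231).
- Turquoise look-alikes at (348,238) and (395,310).
- Tape measure at (337,300).

I choose the black pack in the dock and check it in a close crop.

```bash
python3 - <<'E'
import cv2,numpy as np
a=cv2.imread('pics/top0.png')
x=cv2.resize(a[190:290,370:445],None,fx=6,fy=6,interpolation=cv2.INTER_CUBIC)
y=cv2.resize(a[160:310,95:220],None,fx=4,fy=4,interpolation=cv2.INTER_CUBIC)
x=np.clip(x.astype(float)*1.5,0,255).astype('uint8');y=np.clip(y.astype(float)*1.5,0,255).astype('uint8')
cv2.imwrite('pics/c1.png',x);cv2.imwrite('pics/c2.png',y)
E
```

```text
(no output)
```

View pics/c1.png

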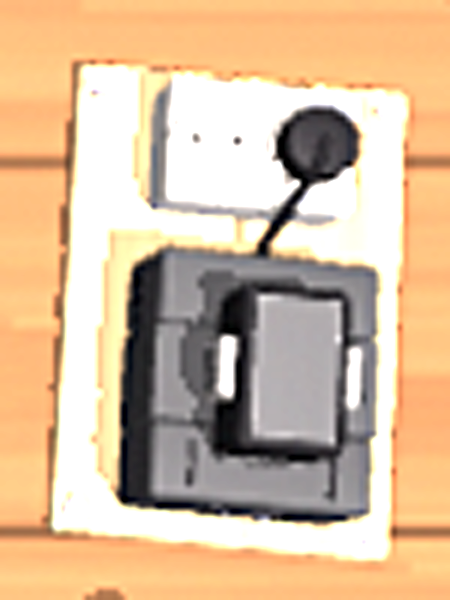

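View pics/c2.png

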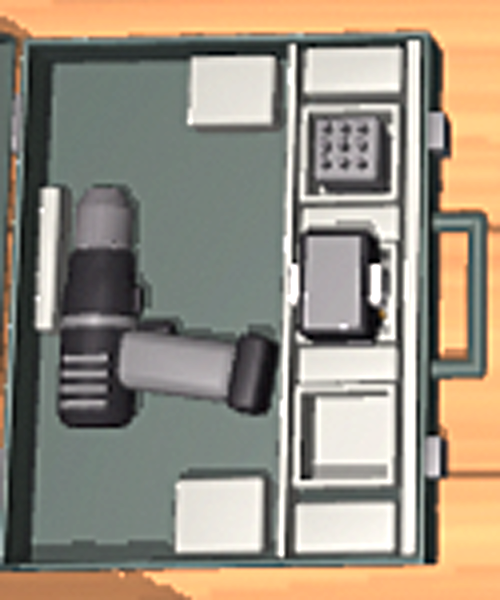

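The crop shows a dark foot with pale catches left and right (image), seated in the dock beside the white socket box. It is the right one. The empty cup is the near one at about (181,268).

```bash
python3 - <<'E'
from h import *
d=np.load('pics/top0.npz')
def quad(c,s,o,z,n):
    P=np.array([onz(d,u/s+o[0],v/s+o[1],z)[:2] for u,v in c]);
    e1=(P[0]+P[1]-P[2]-P[3])/2; e2=(P[0]+P[3]-P[1]-P[2])/2
    print(n,P.mean(0).round(4),'xlen',np.linalg.norm(e1).round(4),'ylen',np.linalg.norm(e2).round(4),'yaw',np.degrees(np.arctan2(e1[1],e1[0])).round(2),np.degrees(np.arctan2(-e2[0],e2[1])).round(2))
quad([(258,290),(345,295),(335,445),(248,440)],6,(370,190),.120,'pack')
quad([(80,62),(410,92),(387,558),(52,530)],6,(370,190),.012,'board')
quad([(298,382),(400,384),(393,488),(293,482)],4,(95,160),.051,'cup out')
quad([(304,392),(394,392),(389,480),(299,480)],4,(95,160),.051,'cup in?')
quad([(302,104),(404,108),(398,202),(300,195)],4,(95,160),.051,'bitcup out')
quad([(307,233),(377,233),(369,331),(303,328)],4,(95,160),.009+.089,'spare')
# case rim
quad([(27,37),(437,37),(432,565),(30,558)],4,(95,160),.051,'case')
E
```

```text
pack [ 0.4858 -0.3442] xlen 0.0628 ylen 0.0359 yaw -6.61 -3.31
board [ 0.5252 -0.3478] xlen 0.2147 ylen 0.1505 yaw -5.7 -5.07
cup out [0.4478 0.2615] xlen 0.0669 ylen 0.0667 yaw -1.35 -2.21
cup in? [0.4465 0.2611] xlen 0.0577 ylen 0.0593 yaw -1.24 0.04
bitcup out [0.6375 0.2649] xlen 0.0639 ylen 0.0678 yaw -0.42 -3.26
spare [0.5421 0.2596] xlen 0.0627 ylen 0.0438 yaw -1.46 -1.28
case [0.5414 0.3414] xlen 0.3533 ylen 0.2714 yaw 2.51 -0.49
```

drive_tool:
  targets: "0.1 -0.3 0.14 0.2; 0.2 -0.4 0.14 0.24;0.3 -0.47 0.14 0.24;0.4 -0.47 0.14 0.24;0.5 -0.47 0.14 0.24;0.59 -0.47 0.14 0.24;0.59 -0.47 0.14 0.24;0.59 -0.47 0.14 0.24;0.59 -0.47 0.14 0.24;0.59 -0.47 0.14 0.24"
  claw: 1
  force: 40

```text
clock: 0.98
eef_pos: [0.473, 0.2577, 0.3008]
tool_rot: [-0.143, -3.138, 0.002]
ft_force: [-0.5, 0.5, -0.2]
gripper_width: 1.0
```

```bash
cat >> h.py <<'E'
from scipy.spatial.transform import Rotation as Ro
def wsnap(f):
    o=manip.get_obs(); d=manip.snapshot('wrist'); cv2.imwrite('pics/'+f+'.png',cv2.cvtColor(d['pixels'],cv2.COLOR_RGB2BGR))
    T=np.eye(4);T[:3,:3]=Ro.from_rotvec(o['tool_rot']).as_matrix();T[:3,3]=o['eef_pos']
    V=np.linalg.inv(T@np.array(d['mount'])); np.savez('pics/'+f+'.npz',pixels=d['pixels'],intrinsics=d['intrinsics'],view=V)
    print(o['clock'],o['eef_pos'].round(4),'rot',o['tool_rot'].round(4),'jaw',np.degrees(np.arctan2(T[1,1],T[0,1])).round(2),'F',o['ft_force'].round(1),'w',round(o['gripper_width'],3))
    return np.load('pics/'+f+'.npz')
def quad(d,c,z,n):
    P=np.array([onz(d,u,v,z)[:2] for u,v in c]);
    k=np.argsort(-P[:,0]); # sort: far pair
    f=P[k[:2]];b=P[k[2:]];f=f[np.argsort(-f[:,1])];b=b[np.argsort(-b[:,1])]
    e1=(f.sum(0)-b.sum(0))/2;e2=(f[0]-f[1]+b[0]-b[1])/2
    print(n,P.mean(0).round(4),'xlen',np.linalg.norm(e1).round(4),'ylen',np.linalg.norm(e2).round(4),'yaw',np.degrees(np.arctan2(e1[1],e1[0])).round(2),np.degrees(np.arctan2(-e2[0],e2[1])).round(2))
E
python3 -c "
from h import *
d=wsnap('w1')"
```

```text
0.9833 [0.473  0.2577 0.3008] rot [-1.4280e-01 -3.1383e+00  1.7000e-03] jaw 84.79 F [-0.5  0.5 -0.2] w 1.0
```

View pics/w1.png

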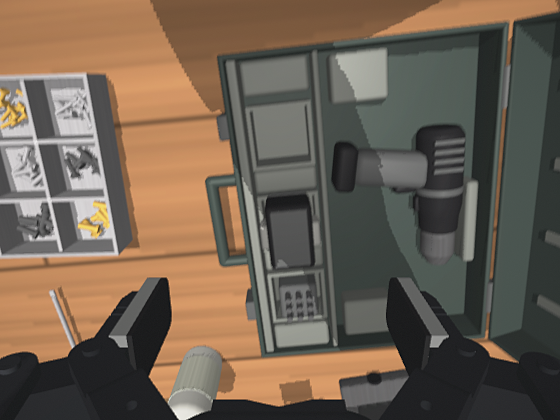

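The wrist view shows the empty cup at about (280,134), the spare at (289,230) and the bits at (297,297). I zoom in on them.

```bash
python3 - <<'E'
import cv2,numpy as np
a=cv2.imread('pics/w1.png')
x=cv2.resize(a[80:180,225:345],None,fx=6,fy=6,interpolation=cv2.INTER_CUBIC)
y=cv2.resize(a[180:280,240:340],None,fx=5,fy=5,interpolation=cv2.INTER_CUBIC)
for n,i in(('c3',x),('c4',y)):cv2.imwrite(f'pics/{n}.png',np.clip(i.astype(float)*2,0,255).astype('uint8'))
E
```

```text
(no output)
```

View pics/c3.png

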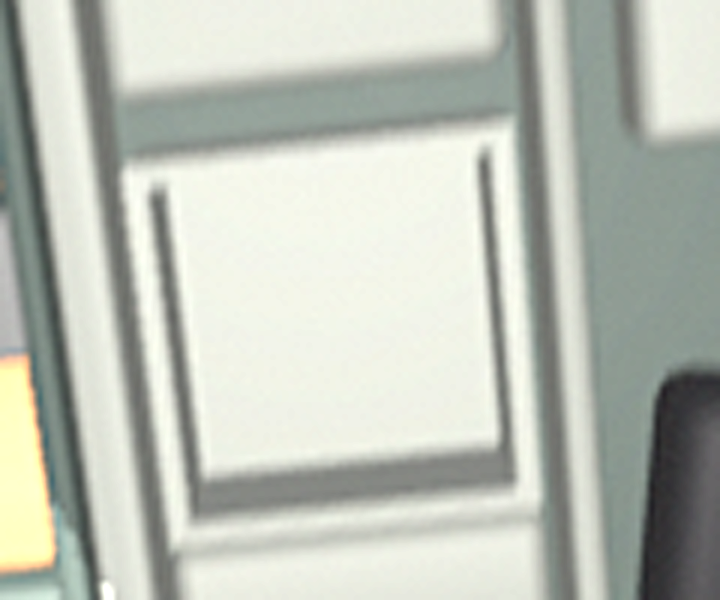

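View pics/c4.png

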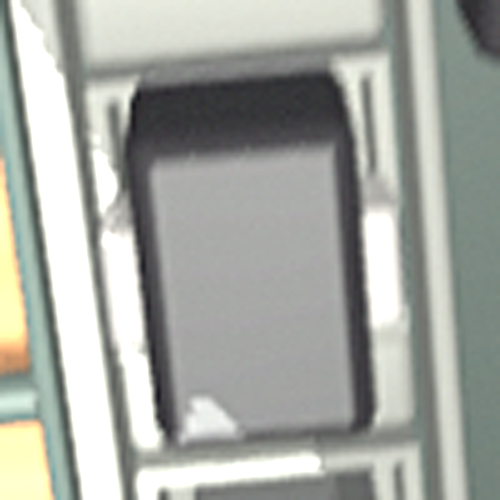

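```bash
python3 - <<'E'
from h import *
d=np.load('pics/w1.npz')
s=lambda c,k,o:[(u/k+o[0],v/k+o[1]) for u,v in c]
quad(d,s([(125,165),(513,118),(540,510),(178,550)],6,(225,80)),.051,'outer')
quad(d,s([(150,185),(487,148),(515,483),(193,515)],6,(225,80)),.051,'inner')
quad(d,s([(205,478),(500,448)]*1+[(168,172),(487,140)],6,(225,80)),.051,'junk')
quad(d,s([(150,160),(338,150),(355,425),(175,435)],5,(240,180)),.098,'spare')
# trough wall line, right wall top edge left side: rough from full image
for a in [((316,60),(328,340)),((222,60),(262,350))]:
    p,q=[onz(d,*k,.051)[:2] for k in a];e=q-p;print(p.round(4),q.round(4),np.degrees(np.arctan2(e[1],e[0])).round(2))
E
```

```text
outer [0.4486 0.2614] xlen 0.0669 ylen 0.065 yaw 0.86 1.36
inner [0.4478 0.261 ] xlen 0.0572 ylen 0.057 yaw 1.05 0.73
junk [0.4438 0.262 ] xlen 0.0524 ylen 0.0529 yaw -0.35 0.51
spare [0.5435 0.2622] xlen 0.0597 ylen 0.0367 yaw -0.6 -1.78
[0.3776 0.3014] [0.7045 0.2969] -0.78
[0.3693 0.2104] [0.7122 0.2135] 0.5
```

drive_tool:
  targets: "-0.1 -0.5 0 0;-0.12 -0.8 0 0;-0.12 -1 0 0;-0.12 -1 0 0;-0.12 -1 0 0;-0.12 -1 0 0;-0.12 -1 0 0;-0.12 -1 0 0;-0.12 -1 0 0;-0.12 -1 0 0"

```text
clock: 1.87
eef_pos: [0.4243, -0.1563, 0.3005]
tool_rot: [0.146, 3.137, -0.003]
ft_force: [1.3, 0.4, 0.8]
gripper_width: 1.003
```

drive_tool:
  targets: "0.1 -0.38 0 0;0.11 -0.38 0 0;0.11 -0.38 -0.04 0;0.11 -0.38 -0.04 0;0.11 -0.38 -0.04 0;0.11 -0.38 -0.04 0;0.11 -0.38 -0.04 0"

```text
clock: 2.45
eef_pos: [0.4791, -0.3474, 0.279]
tool_rot: [-0.149, -3.137, 0.0]
ft_force: [0.1, 0.4, 0.1]
gripper_width: 1.001
```

```bash
python3 - <<'E'
from h import *
d=wsnap('w2')
a=cv2.imread('pics/w2.png')
print(proj(d,[.486,-.344,.12]))
E
```

```text
2.45 [ 0.4791 -0.3474  0.279 ] rot [-1.4850e-01 -3.1372e+00  4.0000e-04] jaw 84.58 F [0.1 0.4 0.1] w 1.001
[284.9846849  190.83012223]
```

View pics/w2.png

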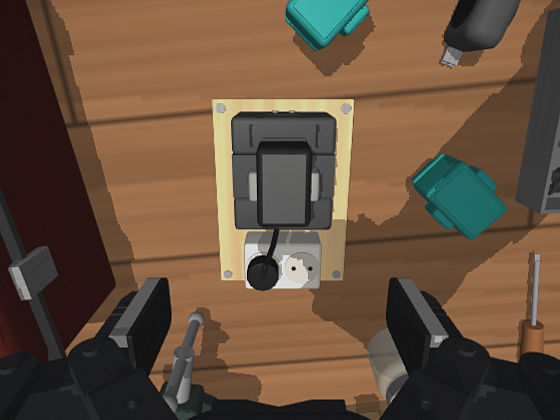

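The black pack is at about (285,190) in the dock. Board and dock look almost aligned with the image, so the yaw is already close.

```bash
python3 - <<'E'
import cv2,numpy as np
a=cv2.imread('pics/w2.png')
x=cv2.resize(a[90:290,205:360],None,fx=3.8,fy=3,interpolation=cv2.INTER_CUBIC)
x=cv2.resize(a[100:240,215:355],None,fx=4.2,fy=4.2,interpolation=cv2.INTER_CUBIC)
cv2.imwrite('pics/c5.png',np.clip(x.astype(float)*2.2,0,255).astype('uint8'))
E
```

```text
(no output)
```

View pics/c5.png

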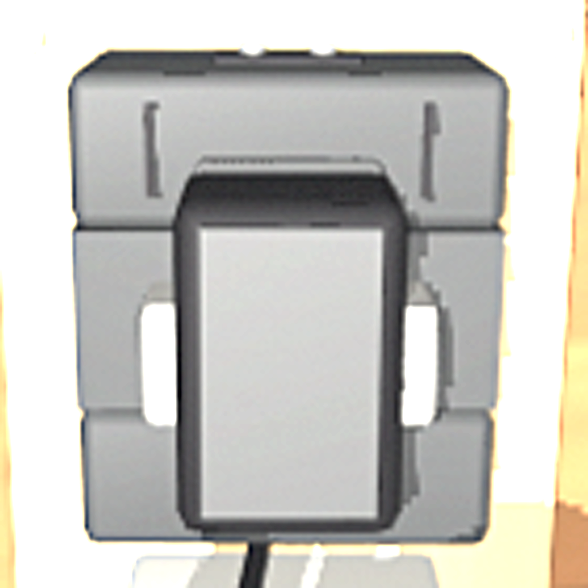

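```bash
python3 - <<'E'
from h import *
d=np.load('pics/w2.npz')
s=lambda c,k,o:[(u/k+o[0],v/k+o[1]) for u,v in c]
o=(215,100)
quad(d,s([(197,226),(383,226),(378,520),(202,520)],4.2,o),.120,'top')
quad(d,s([(70,85),(508,85),(487,540),(90,540)],4.2,o),.076,'dock')
quad(d,[(213,99),(354,99),(344,280),(223,280)],.012,'board')
print([onz(d,*p,.108)[:2].round(4) for p in s([(142,365),(439,365)],4.2,o)])
E
```

```text
top [ 0.4851 -0.3447] xlen 0.0605 ylen 0.0358 yaw -5.15 -5.41
dock [ 0.4852 -0.3444] xlen 0.1048 ylen 0.0935 yaw -5.23 -5.41
board [ 0.5245 -0.3474] xlen 0.2139 ylen 0.1479 yaw -5.18 -5.41
[array([ 0.4831, -0.3749]), array([ 0.4888, -0.3142])]
```

drive_tool:
  targets: "0.012 0.006 -0.06 0.002;0.012 0.006 -0.12 0.002;0.012 0.006 -0.18 0.002;0.012 0.006 -0.24 0.002;0.012 0.006 -0.3 0.002;0.012 0.006 -0.35 0.002;0.012 0.006 -0.38 0.002;0.012 0.006 -0.4 0.002;0.012 0.006 -0.4 0.002;0.012 0.006 -0.4 0.002"

```text
clock: 3.33
eef_pos: [0.4853, -0.3428, 0.0808]
tool_rot: [0.142, 3.138, -0.002]
ft_force: [-0.4, -0.1, 0.3]
gripper_width: 0.997
```

```bash
python3 - <<'E'
from h import *
d=wsnap('w3')
E
```

```text
3.3333 [ 0.4853 -0.3428  0.0808] rot [ 1.424e-01  3.138e+00 -1.800e-03] jaw 84.8 F [-0.4 -0.1  0.3] w 0.997
```

View pics/w3.png

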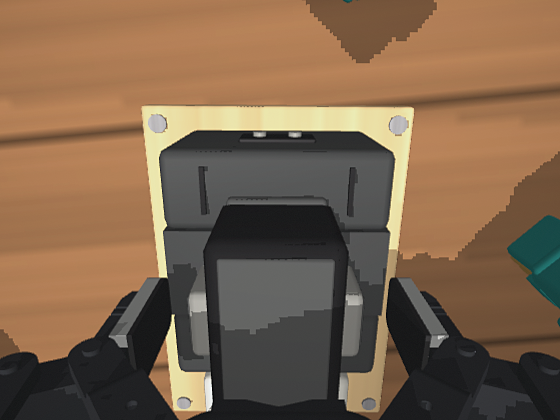

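drive_tool:
  targets: "0 -0.003 -0.003 0;0 -0.003 -0.003 0;0 -0.003 -0.003 0"
  claw: 1

```text
clock: 3.63
eef_pos: [0.4859, -0.345, 0.0805]
tool_rot: [0.143, 3.136, -0.004]
ft_force: [-0.1, 0.2, -0.0]
gripper_width: 1.0
```

drive_tool:
  targets: "0 0 0 0;0 0 0 0;0 0 0 0;0 0 0 0;0 0 0 0;0 0 0 0;0 0 0 0;0 0 0 0;0 0 0 0;0 0 0 0"
  claw: -1
  force: 40

```text
clock: 4.47
eef_pos: [0.4862, -0.3453, 0.0813]
tool_rot: [0.143, 3.135, -0.005]
ft_force: [-0.6, 0.7, 8.1]
gripper_width: 0.53
```

```bash
python3 - <<'E'
from h import *
d=wsnap('w4')
E
```

```text
4.4667 [ 0.4862 -0.3453  0.0813] rot [ 0.1427  3.1352 -0.0054] jaw 84.79 F [-0.6  0.7  8.1] w 0.53
```

View pics/w4.png

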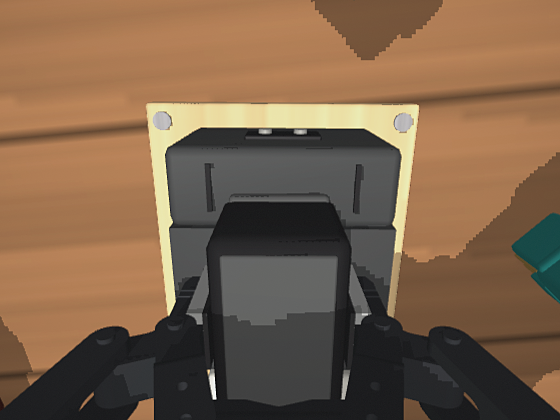

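The width settled at 0.53, about 45 mm in proportion, which fits catches fully pressed. The 8 N vertical reading comes from the pads swinging forward. I lift in small steps and watch the force.

drive_tool:
  targets: "0 0 0.002 0;0 0 0.004 0;0 0 0.006 0;0 0 0.008 0"

```text
clock: 4.85
eef_pos: [0.4861, -0.3452, 0.0852]
tool_rot: [0.143, 3.135, -0.005]
ft_force: [-0.2, -0.3, -3.8]
gripper_width: 0.532
```

drive_tool:
  targets: "0 0 0.006 0;0 0 0.014 0;0 0 0.022 0;0 0 0.03 0;0 0 0.03 0"

```text
clock: 5.27
eef_pos: [0.4864, -0.3454, 0.1012]
tool_rot: [0.143, 3.135, -0.006]
ft_force: [0.5, -0.0, -0.9]
gripper_width: 0.535
```

```bash
python3 - <<'E'
from h import *
d=wsnap('w5')
E
```

```text
5.2667 [ 0.4864 -0.3454  0.1012] rot [ 0.1426  3.1346 -0.0059] jaw 84.79 F [ 0.5 -0.  -0.9] w 0.535
```

View pics/w5.png

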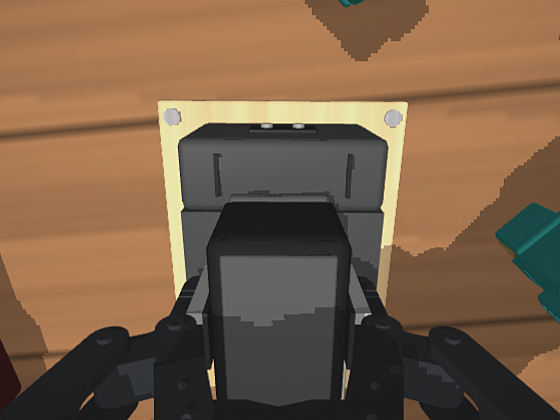

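The pack moves with the gripper, at the same pixels while the dock recedes. The force is only about its weight, so I go straight up.

drive_tool:
  targets: "0 0 0.04 0;0 0 0.09 0;0 0 0.15 0;0 0 0.22 0;0 0 0.29 0;0 0 0.35 0;0 0 0.39 0;0 0 0.4 0;0 0 0.4 0"

```text
clock: 6.07
eef_pos: [0.4867, -0.3458, 0.3013]
tool_rot: [0.143, 3.133, -0.008]
ft_force: [1.3, 0.4, -2.9]
gripper_width: 0.535
```

drive_tool:
  targets: "-0.03 0.06 0 0;-0.08 0.14 0 0.02;-0.12 0.22 0 0.05;-0.12 0.3 0 0.08;-0.12 0.38 0 0.09;-0.12 0.46 0 0.09;-0.12 0.54 0 0.09;-0.12 0.62 0 0.09;-0.12 0.7 0 0.09;-0.1 0.76 0 0.09"

```text
clock: 6.9
eef_pos: [0.4345, 0.037, 0.2999]
tool_rot: [-0.006, 3.139, -0.007]
ft_force: [1.3, -0.7, -0.9]
gripper_width: 0.539
```

drive_tool:
  targets: "0.01 0.08 0 0;0.02 0.16 0 0;0.029 0.24 0 0;0.029 0.32 -0.06 0;0.029 0.38 -0.12 0;0.029 0.42 -0.18 0;0.029 0.44 -0.2 0;0.029 0.448 -0.2 0;0.029 0.448 -0.2 0"

```text
clock: 7.65
eef_pos: [0.448, 0.2612, 0.1986]
tool_rot: [-0.008, 3.141, -0.008]
ft_force: [0.8, -1.4, -1.4]
gripper_width: 0.534
```

```bash
python3 - <<'E'
from h import *
d=wsnap('w6');snap('top','top6.png');snap('scene','scene6.png')
E
```

```text
7.65 [0.448  0.2612 0.1986] rot [-0.0085  3.1414 -0.0083] jaw 90.31 F [ 0.8 -1.4 -1.4] w 0.534
```

View pics/w6.png

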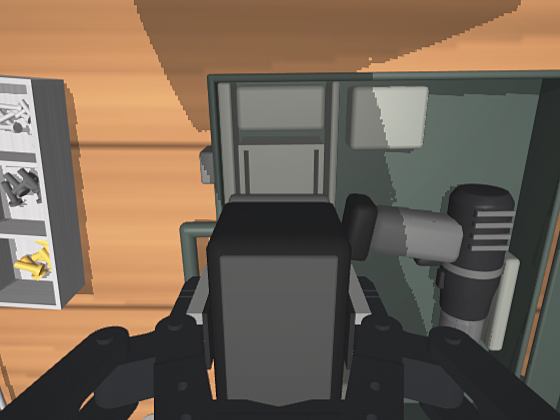

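View pics/scene6.png

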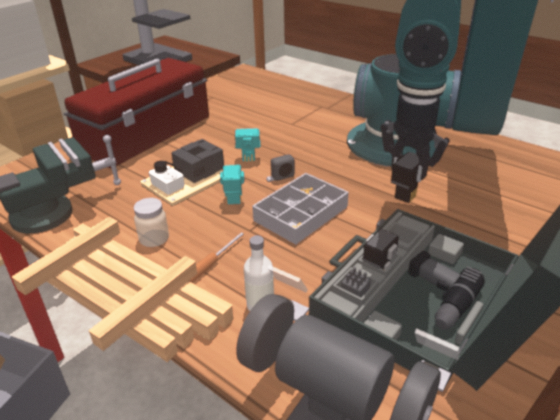

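```bash
python3 - <<'E'
from h import *
d=np.load('pics/w6.npz')
for p in [(238,145),(326,143)]: print(onz(d,*p,.051).round(4))
# pack top corners in tool: at foot top z = TCP+.039
z=.1986+.120-.0813
for p in [(220,254),(340,250)]: print(onz(d,*p,z).round(4))
a,b=[onz(d,*p,.051) for p in [(210,78),(500,72)]];e=b-a;print(a,b,np.degrees(np.arctan2(-e[0],e[1])))
print(proj(d,[.448,.261,.051]))
a=cv2.imread('pics/w6.png')[60:260,190:390];cv2.imwrite('pics/c6.png',np.clip(cv2.resize(a,None,fx=3,fy=3,interpolation=2)*1.7,0,255).astype('uint8'))
E
```

```text
[0.4146 0.2278 0.051 ]
[0.4126 0.2955 0.051 ]
[0.4164 0.2423 0.2373]
[0.4147 0.2787 0.2373]
[0.36571207 0.20876465 0.051     ] [0.36048544 0.41889699 0.051     ] 1.4248242253531203
[280.74802415 187.06397252]
```

View pics/c6.png

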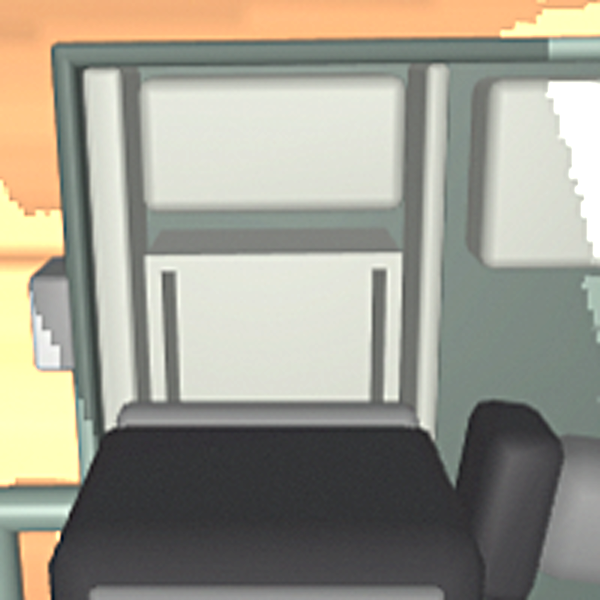

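drive_tool:
  targets: "0.002 0 -0.04 0.008;0.002 0 -0.09 0.008;0.002 0 -0.14 0.008;0.002 0 -0.19 0.008;0.002 0 -0.23 0.008;0.002 0 -0.25 0.008;0.002 0 -0.256 0.008;0.002 0 -0.256 0.008;0.002 0 -0.256 0.008"

```text
clock: 8.55
eef_pos: [0.4513, 0.2601, 0.0739]
tool_rot: [-0.017, 3.136, -0.005]
ft_force: [0.2, -0.2, -2.0]
gripper_width: 0.535
```

```bash
python3 - <<'E'
from h import *
d=wsnap('w7')
E
```

```text
8.55 [0.4513 0.2601 0.0739] rot [-0.017   3.1358 -0.0053] jaw 90.62 F [ 0.2 -0.2 -2. ] w 0.535
```

View pics/w7.png

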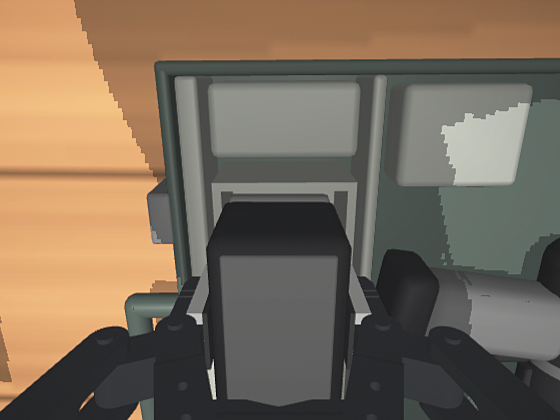

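The pack is centred sideways over the cup: cup 214–356, foot 209–351. Next come the last millimetres, slowly until contact.

drive_tool:
  targets: "-0.006 0.002 -0.008 0;-0.006 0.002 -0.014 0;-0.006 0.002 -0.019 0;-0.006 0.002 -0.023 0;-0.006 0.002 -0.025 0;-0.006 0.002 -0.025 0"

```text
clock: 9.1
eef_pos: [0.4482, 0.2612, 0.0613]
tool_rot: [-0.017, 3.136, -0.005]
ft_force: [-0.3, -0.4, -1.4]
gripper_width: 0.533
```

drive_tool:
  targets: "0 0 -0.002 0;0 0 -0.003 0;0 0 -0.003 0"

```text
clock: 9.35
eef_pos: [0.4482, 0.2612, 0.0597]
tool_rot: [-0.017, 3.136, -0.005]
ft_force: [-0.3, 0.4, -1.3]
gripper_width: 0.534
```

drive_tool:
  targets: "0 0 -0.001 0;0 0 -0.002 0;0 0 -0.002 0"

```text
clock: 9.6
eef_pos: [0.4484, 0.2612, 0.0593]
tool_rot: [-0.018, 3.135, -0.005]
ft_force: [-0.3, -1.0, 7.8]
gripper_width: 0.532
```

Contact at 7.8 N with the TCP at the expected height, so the pack is standing. I let go in stages.

drive_tool:
  targets: "0 0 0 0;0 0 0 0;0 0 0 0;0 0 0 0"
  claw: 0.3
  force: 20

```text
clock: 9.93
eef_pos: [0.4484, 0.2612, 0.0592]
tool_rot: [-0.017, 3.135, -0.005]
ft_force: [0.7, 0.1, -1.3]
gripper_width: 0.65
```

drive_tool:
  targets: "0 0 0 0;0 0 0 0;0 0 0 0;0 0 0 0;0 0 0 0;0 0 0 0"
  claw: 1

```text
clock: 10.43
eef_pos: [0.4484, 0.2612, 0.0592]
tool_rot: [-0.018, 3.135, -0.005]
ft_force: [-0.2, 0.6, 1.1]
gripper_width: 0.996
```

```bash
python3 - <<'E'
from h import *
d=wsnap('w8')
E
```

```text
10.4333 [0.4484 0.2612 0.0592] rot [-0.0176  3.1352 -0.0051] jaw 90.64 F [-0.2  0.6  1.1] w 0.996
```

View pics/w8.png

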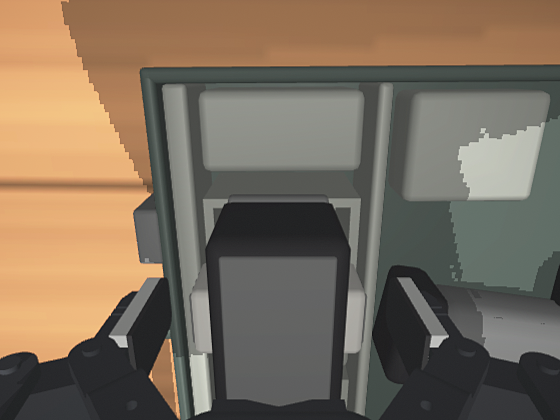

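The fingers are clear of both catches, which have sprung out. The pack stands straight, so I retreat straight up.

drive_tool:
  targets: "0 0 0.02 0;0 0 0.06 0;0 0 0.12 0;0 0 0.2 0;0 0 0.28 0;0 0 0.36 0;0 0 0.42 0;0 0 0.46 0;0 0 0.46 0;0 0 0.46 0"

```text
clock: 11.32
eef_pos: [0.4488, 0.2614, 0.2897]
tool_rot: [-0.017, 3.134, -0.004]
ft_force: [1.1, -0.1, -0.8]
gripper_width: 1.001
```

```bash
python3 - <<'E'
from h import *
d=wsnap('w9');snap('top','top9.png');snap('scene','scene9.png')
E
```

```text
11.3167 [0.4488 0.2614 0.2897] rot [-0.0175  3.1337 -0.0042] jaw 90.64 F [ 1.1 -0.1 -0.8] w 1.001
```

View pics/w9.png

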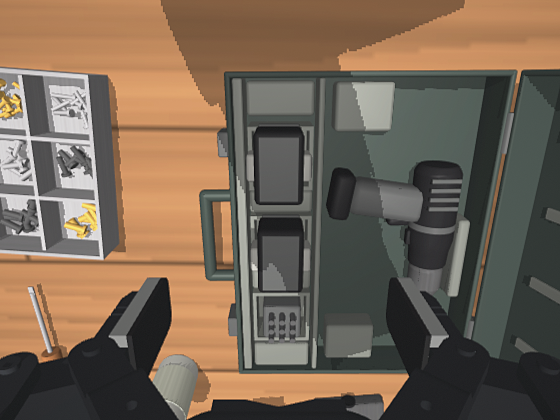

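View pics/scene9.png

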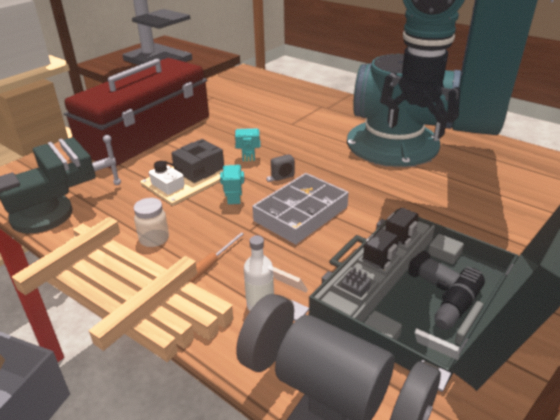

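The pack stands in the cup at (279,167), parallel to the spare at (280,256). The bystanders in the scene view have not moved. One quick numeric check remains before handing in.

```bash
python3 - <<'E'
from h import *
d=np.load('pics/w9.npz')
quad(d,[(258,140),(299,139),(299,202),(260,203)],.098,'pack')
quad(d,[(262,230),(298,229),(299,290),(264,291)],.098,'spare')
a=cv2.imread('pics/scene0.png').astype(int);b=cv2.imread('pics/scene9.png').astype(int)
m=(abs(a-b).max(2)>40).astype('uint8');n,_,st,_=cv2.connectedComponentsWithStats(m)
print([s.tolist() for s in st[1:] if s[4]>15])
print(manip.job_done())
E
```

```text
pack [0.4485 0.2601] xlen 0.0587 ylen 0.0363 yaw 1.55 2.16
spare [0.5385 0.2629] xlen 0.0669 ylen 0.035 yaw 2.02 2.54
[[403, 0, 53, 30, 1134], [456, 0, 18, 28, 327], [522, 3, 14, 33, 126], [403, 31, 53, 15, 327], [408, 47, 38, 11, 236], [405, 52, 13, 13, 41], [445, 53, 17, 34, 288], [402, 57, 47, 36, 614], [357, 65, 12, 10, 43], [372, 72, 20, 29, 197], [350, 75, 23, 35, 404], [503, 78, 6, 8, 22], [546, 85, 14, 48, 420], [424, 92, 86, 45, 2026], [389, 110, 4, 17, 41], [356, 116, 14, 12, 99], [427, 127, 8, 7, 33], [439, 129, 52, 20, 598], [180, 130, 31, 23, 407], [346, 147, 5, 6, 22], [496, 155, 36, 55, 914], [414, 156, 45, 32, 402], [354, 160, 28, 13, 151], [409, 189, 39, 19, 401], [379, 199, 41, 22, 428], [383, 212, 45, 34, 557], [493, 212, 12, 9, 54], [506, 224, 25, 32, 433], [366, 235, 59, 69, 117], [431, 235, 13, 14, 117], [389, 244, 8, 7, 29], [397, 248, 9, 9, 48], [425, 261, 12, 10, 51], [368, 276, 16, 16, 49], [365, 311, 36, 24, 497]]
the job is handed in; nothing more can be done
None
```

The battery pack now stands stem down in the empty cup of the drill case, parallel to the spare, and the job was handed in at about 11.4 s of the 38 s allowed.

- **Removal:** I squeezed both catches with a 40 N grip and lifted the pack straight out. The readings during the lift showed at most about 4 N of pull.
- **Placing:** I carried it over, lowered it until the cup floor pushed back with about 8 N, and opened the gripper in stages. Then I backed straight up, clear of everything.
- **Last checks:** The pack measured at (0.4485, 0.260) m against the cup at (0.448, 0.261) m. Its turn was within about 0.5° of the spare's. The catches had sprung back out.
- **Bystanders:** Comparing the scene pictures from before and after, I saw changes only where the arm and its shadow, the dock and the filled cup are. The tray, jar, glue, screwdriver and tape measure looked unmoved.
- **Disagreements:**
    - My hand-picked estimates of the case's turn ranged from about −2° to +2.5°, within pixel error. I placed the pack at about +0.6°.
    - The spare's x read 5 mm lower in the last view than in the earlier wrist view (0.5385 against 0.5435 m). I put this down to picking error on dark edges, because nothing touched it.

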